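# Let the waiting balls out of the chute and shut its gate

## Robot

A 7-joint arm with a two-finger parallel gripper is mounted at the origin on the work surface. World frame = base frame: x ahead of the robot, y to its left, z up, the work surface at z = 0. Lengths are in m, angles in rad, forces in N, time in s.
With the tool pointing down it reaches from about 0.425 to 1.025 m from the base axis. Payload 3.6 kg.
Tool frame: the origin (TCP) lies on the front face of the gripper's body, between the roots of the fingers; the fingertips stand 73 mm ahead of it and the grasp point (between the pads) lies 54 mm ahead of it (bot.grasp_offset is the z of the grasp point in the tool frame, in m); z points along the fingers, y is the line along which they close (so a half turn about z gives the same grasp; the last joint's range is limited). The gripper opens to 85 mm and grips with 20 to 120 N. Pads are 22 mm wide; open, the fingers measure 114 mm over their backs; the gripper's body (76 mm by 85 mm) begins 54 mm behind the grasp point. The pads swing forward as they close: fully open they stand 13 mm farther back than shut.
Start: joints at [1.244, 0.591, 0.048, 1.609, -0.033, 0.943, -0.034], TCP at [0.167, -0.705, 0.304] pointing down, gripper open.
Joint ranges: [-2.69, 2.69], [-0.47, 2.24], [-1.27, 1.36], [0.19, 2.51], [-1.53, 4.68], [0.08, 2.07], [-3.09, 3.09]. Speed limits (rad/s): [2.57, 2.57, 3.14, 3.14, 3.14, 3.14, 3.14].

## Interface

Orientations are given as a unit quaternion [x, y, z, w].
In Python, from plant import bot, camrig gives the robot as it stands (bot), with the cameras (camrig).
- The arm moves only by the tool creep_tool, called after "Request:" by a JSON object that holds its "name" and its "arguments". Schema: {"type":"object","properties":{"offsets":{"type":"array","items":{"type":"object","properties":{"x":{"type":"number"},"y":{"type":"number"},"z":{"type":"number"},"yaw":{"type":"number"}},"additionalProperties":false},"minItems":1,"maxItems":20},"finger_gap":{"type":"number"},"clamp_n":{"type":"number"},"only":{"type":"string"},"quiet":{"type":"boolean"},"lines":{"type":"string"}},"required":["offsets"],"additionalProperties":false}. offsets is a list of rows, 1 to 20 of them, each an object with the fields x, y, z (the shift in m), yaw (a turn about the tool's z in rad); a field left out counts as zero; each row is the pose to reach, as a shift and turn from the pose commanded when the call began, along the tool's axes at that moment; what a row does not reach only later rows make up. A row lasts 1/8 s, in which the tool goes at most 0.0625 m and 0.188 rad, less where a joint would pass 70% of its speed; a pose out of reach is approached as far as the arm can. finger_gap is the finger opening in m, set as the call begins (left out keeps the last). The fingers move at their own pace and stop on an object; clamp_n is the grip in N (left out, the last holds). Time passes only in rows, so rows that do not move let the fingers close. The tool returns the time, the measured TCP pose, the force, the opening and the grip force at its end. only (a regular expression) keeps the lines of the reply that match it, lines (a string "A,B") keeps lines A to B, and quiet returns only ok. Input that does not fit is refused with a message, and nothing moves.
- bot.get_obs(): the state, without advancing time (a new reading comes with each control period).
- camrig.camera(name): name is "side" or "top" or "wrist"; returns the picture (400x640x3 uint8, red, green, blue); there is no depth.
- camrig.camera_model(name): a dict with "intrinsics" (3x3 intrinsics, pixels), "origin" and "rotation" of the camera in the world. Camera axes: x right, y down, z forward; pixel columns grow to the right and rows downward; lengths in m; the calibration is good to about 2 mm. A picture is of the moment at which its call begins: read the wrist's pose just before it. camera_model takes no time and is no camera call; for the wrist camera it gives the pose at the moment of the call.
- bot.job_done(): hands the job in; it is judged then, once.
The state is a dict: "t": time; "joint_positions": joint angles; "qvel": joint speeds; "tau": joint torques, N m; "ee_pos": TCP position; "orientation": TCP orientation; "ft_force": force on the tool from outside, world axes, zero at the start; "torque": the same for the moment, N m; "grip_width": finger opening in m; "gripper_force": force on a finger pad.
Only numpy, scipy, OpenCV 4.12 (cv2) and the standard library are available. Lean on these libraries where they do the work, as an engineer would, in place of code of your own. Each camera call takes 0.05 s, during which the arm holds its last target. There are 200 camera calls.

## Task

Three billiard balls wait behind the gate of the wooden ball chute on the counter: lift the gate over the bump in its track and slide it aside, so that all three balls roll down to the low end. Then bring the gate back over the bump and let it drop fully home, so that the chute is shut again. The balls must run down by themselves inside the chute, and everything else on the counter stays where it is.

Things in the scene. Friction and masses are not known exactly. Their poses are not given: they have to be found in the camera images.
- chute: Ball chute, fixed: a straight wooden lane 446 mm long, 62 mm wide inside, walls 26 mm high, sloping 5 degrees down to its -x end (the robot's side). Origin on the counter under the shut gate; x uphill along the lane, y across to the left, z up. Lane floor 40 mm above the counter at the origin. Balls wait uphill of the gate; the low part (to x = -215 mm) is empty, with room for all.
- track_end (a point): Far end of the gate's track, on the left. A wooden sill, 44 mm in chute x, crosses under the lane at the origin from chute y -55 to 195 mm, its top 32 mm above the counter; on it the straight track runs out to +y. This point is on the sill's top at chute y = 177 mm, at the foot of an end block (y 177 to 193 mm, 77 mm above the counter).
- gate_slide (a joint): The gate's sideways travel along the chute's +y, in m: 0 to 0.006 at the start (shut), stop at 0.100 (wide open). The gate is an aluminium plate, 10 mm thick, 84 mm wide, its middle at chute y = travel; it bars the lane, and a ball can pass once travel exceeds about 0.075. Friction about 1 N.
- gate (a joint): How high the gate is lifted, in m: 0 down on the track, stop at 0.020. It weighs about 0.35 kg and drops back when not held up. It passes the bump only while this is above 0.008 (0.012 is comfortable); when down it moves at most 0.010 from shut. Beyond the bump (travel above 0.038) it can be let down. It cannot leave the track or turn; balls cannot get out under it.
- gate_foot (a point): Middle of the underside of the gate's foot, which rests on the track (32 mm above the counter): 18 mm along y, 10 mm thick, at the plate's left edge, 51 mm to the left of the gate's middle.
- gate_bar (a point): Middle of the gate's handle bar: a round steel arch stands on the gate; its bar lies along chute y, 10 mm thick, its middle 155 mm above the counter when the gate is down. Two 10 mm legs 37 mm either side of the middle (64 mm free between them); 50 mm free under the bar, above the plate's top edge. It can be pinched from above or hooked from below by closed, tilted fingers.
- bump (a point): Top of the bump, a brass block, 30 mm wide, across the gate's track on the left of the lane, 10 mm along y, 8 mm higher than the track, with upright sides, at y 70 to 80 mm in the chute's frame.
- ball0_center (a point): Centre of the first of three billiard balls, 57 mm across, 0.17 kg, that wait in a row in the high part of the chute, against the gate.
- ball1_center (a point): Centre of the second of three billiard balls, 57 mm across, 0.17 kg, that wait in a row in the high part of the chute, against the gate.
- ball2_center (a point): Centre of the last of three billiard balls, 57 mm across, 0.17 kg, that wait in a row in the high part of the chute, against the gate.
- chalk_a: Bystander: a 22 mm cube of cue chalk; origin under its middle.
- chalk_b: Bystander: another 22 mm cube of cue chalk; origin under its middle.
- brush: Bystander: a wooden table brush lying flat; origin under its middle.
- mug: Bystander: a white mug, 80 mm wide and 95 mm high; origin under its middle.
- rack: Bystander: a wooden ball triangle lying flat, sides 262 mm, 35 mm high; origin under its middle.
- ball0: The same ball as ball0_center; its own axes turn as it rolls, so use the centre.
- ball1: The same ball as ball1_center; its own axes turn as it rolls, so use the centre.
- ball2: The same ball as ball2_center; its own axes turn as it rolls, so use the centre.

How it is judged:
On the way, in this order (a step that is already met when the one before it is completed fails the run):
1. the gate has been lifted over the bump and stands beyond it (value of joint gate_slide above 0.045 m), for 0.1 s.
2. all three balls have rolled down into the low part of the chute (x of ball0_center in the frame of chute between -0.23 and -0.034 m and y of ball0_center in the frame of chute between -0.03 and 0.03 m and height (world z) of each of ball0_center, ball1_center, ball2_center below 0.085 m and x of ball1_center in the frame of chute between -0.23 and -0.034 m and y of ball1_center in the frame of chute between -0.03 and 0.03 m and x of ball2_center in the frame of chute between -0.23 and -0.034 m and y of ball2_center in the frame of chute between -0.03 and 0.03 m), for 0.2 s.
3. the gate is back over the bump and down in its shut place (value of joint gate_slide below 0.012 m and value of joint gate below 0.004 m), for 0.3 s.
At the end, for the whole second after the job is handed in: All three balls lie still (under 0.05 m/s) in the low part of the chute, their centres on the low side of the gate by more than 34 mm and within the lane; the gate is shut (travel under 12 mm, that is, on the shut side of the bump) and dropped fully down (lift under 4 mm) (all of step 2 and all of step 3 and linear speed of each of ball0, ball1, ball2 below 0.05 m/s); the robot touches nothing.
It fails at once if a bystander (chalk, brush, mug or triangle) is shifted by more than 30 mm (distance of any of chalk_a, chalk_b, brush, mug, rack from where it was at the start of the episode above 0.03 m).
It fails at once if the robot touches a ball (contact force between any of the arm, the fingers and ball0 above 0.5 N or contact force between any of the arm, the fingers and ball1 above 0.5 N or contact force between any of the arm, the fingers and ball2 above 0.5 N).
It also fails if it takes over 51 s, if anything falls off the work surface, if the arm or the gripper's body presses on something with over 40 N, if the wrist force passes 120 N, or if a joint passes its speed limit or range.

## Working session

There is one attempt and no reset: what is moved stays moved. The work goes in short steps, Python scripts to look and compute and a tool call to move; the robot and the scene stay as the last step left them, time stands still between calls to the robot, and variables do not carry over. Pictures are saved under pics/ and viewed, at most 10 in all, crops included, and the job is handed in when it is done.

```bash
ls; mkdir -p pics; python3 - <<'E'
from plant import bot, camrig
import cv2,numpy as np
for n in("top","side"):
    cv2.imwrite(f"pics/{n}0.png",camrig.camera(n)[:,:,::-1]); m=camrig.camera_model(n); print(n,np.round(m["intrinsics"],1).tolist(),np.round(m["origin"],3),np.round(m["rotation"],3).tolist())
o=bot.get_obs();print(o["t"],o["ee_pos"],o["orientation"],o["grip_width"])
E
```

```text
pics
plant.py
top [[376.4, 0.0, 319.1], [0.0, 376.4, 203.9], [0.0, 0.0, 1.0]] [ 0.381 -0.039  1.236] [-0.701, 0.71, -0.048, 0.058]
side [[416.0, 0.0, 316.2], [0.0, 416.0, 191.0], [0.0, 0.0, 1.0]] [0.043 0.783 0.793] [-0.253, 0.85, -0.444, 0.124]
0.1 [ 0.16716251 -0.70485929  0.30283688] [ 9.93226757e-01  1.16187590e-01 -1.67516940e-04 -1.01272618e-03] 0.08550318157533286
```

View pics/top0.png

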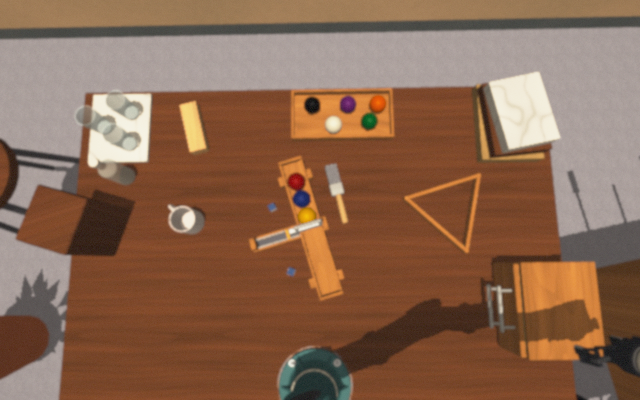

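View pics/side0.png

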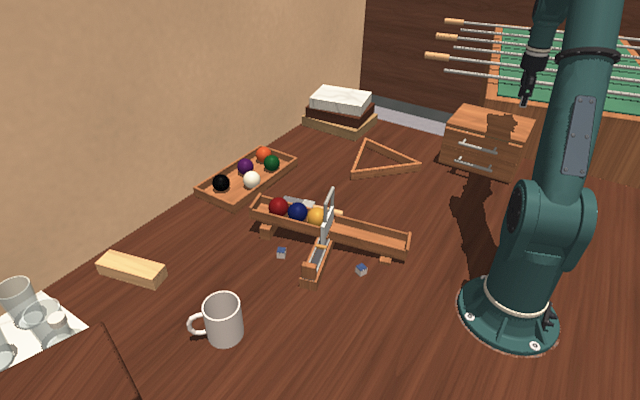

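The top view shows the chute running from low end (328,295) to high end (290,160), with the gate near (308,230) and the sill's far end at (252,245). The side view shows the gate arch near (329,205) and the end block near (308,272). I'll take enlarged crops of both.

```bash
python3 - <<'E'
import cv2,numpy as np
a=cv2.imread("pics/top0.png")[140:310,230:370]; b=cv2.imread("pics/side0.png")[175:300,240:420]
a=cv2.resize(a,None,fx=3.5,fy=3.5,interpolation=cv2.INTER_CUBIC); b=cv2.resize(b,None,fx=4.4,fy=4.4,interpolation=cv2.INTER_CUBIC)
cv2.imwrite("pics/ca.png",a);cv2.imwrite("pics/cb.png",b)
E
```

```text
(no output)
```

View pics/ca.png

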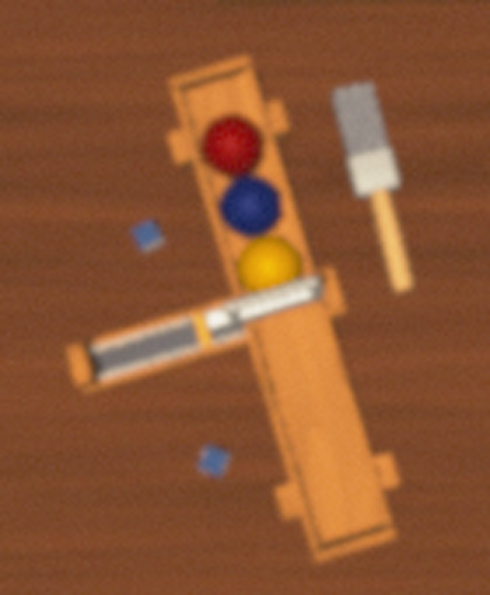

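View pics/cb.png

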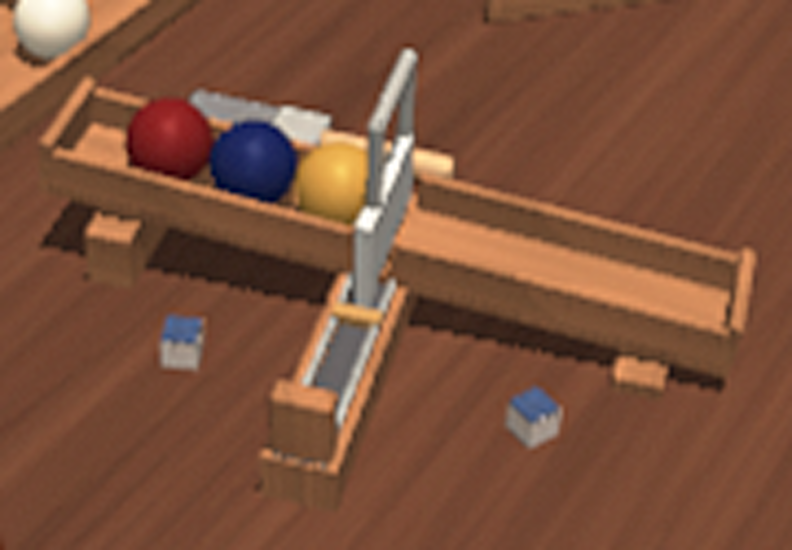

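```bash
cat > h.py <<'E'
from plant import bot, camrig
import cv2,numpy as np
from scipy.spatial.transform import Rotation as R
def ray(n,p):
    m=camrig.camera_model(n);K=np.array(m["intrinsics"]);r=np.array(m["rotation"])
    M=R.from_quat(r).as_matrix() if r.size==4 else r
    d=M@np.linalg.inv(K)@[p[0],p[1],1];return np.array(m["origin"]),d/np.linalg.norm(d)
def tri(pt,ps):
    A=np.zeros((3,3));b=np.zeros(3);L=[ray("top",pt),ray("side",ps)]
    for o,d in L:
        P=np.eye(3)-np.outer(d,d);A+=P;b+=P@o
    x=np.linalg.solve(A,b);return x,[1000*np.linalg.norm((np.eye(3)-np.outer(d,d))@(x-o)) for o,d in L]
def plane(n,p,z):
    o,d=ray(n,p);return o+d*(z-o[2])/d[2]
E
python3 - <<'E'
from h import *
np.set_printoptions(precision=4,suppress=True)
C=lambda x,y:(230+(x+.5)/3.5-.5,140+(y+.5)/3.5-.5)
S=lambda x,y:(240+(x+.5)/4.4-.5,175+(y+.5)/4.4-.5)
def blob(n,lo,hi,box):
    h=cv2.cvtColor(cv2.imread(f"pics/{n}0.png"),cv2.COLOR_BGR2HSV);m=cv2.inRange(h,lo,hi)
    x0,x1,y0,y1=box;k=np.zeros_like(m);k[y0:y1,x0:x1]=m[y0:y1,x0:x1]
    c=max(cv2.findContours(k,0,2)[0],key=cv2.contourArea);return cv2.minEnclosingCircle(c)[0]
bx={"top":(280,320,170,210),"side":(265,308,192,228)}
B=[]
for nm,lo,hi in(("red",(170,120,40),(180,255,255)),("blue",(112,120,30),(130,255,255))):
    p=[blob(n,lo,hi,bx[n]) for n in("top","side")];x,e=tri(*p);B.append(x);print(nm,p,x,e)
d=B[0]-B[1];print("yaw balls",np.degrees(np.arctan2(d[1],d[0])))
a,e=tri(C(320,283),S(411,52));print("bar R",a,e)
b,e=tri(C(235,318),S(376,130));print("bar L",b,e)
t=plane("top",C(80,366),.077);r=plane("top",C(203,328),.040);print("endblock",t,"bump",r)
d=t-r;print("yaw track",np.degrees(np.arctan2(d[1],d[0]))-90, np.linalg.norm(d[:2]))
for p in((250,58),(170,80),(393,540),(318,560)):print(plane("top",C(*p),.085 if p[1]<100 else .047))
E
```

```text
red [(298.25, 188.75), (276.5, 209.0)] [0.6182 0.0488 0.0739] [np.float64(13.667106046828119), np.float64(13.66710604682811)]
blue [(301.28125, 198.15625), (297.0, 211.9545440673828)] [0.5757 0.0324 0.0746] [np.float64(0.09954633359923998), np.float64(0.0995463335992554)]
yaw balls 21.087666292248286
bar R [ 0.497  -0.0288  0.1563] [np.float64(1.103382829937515), np.float64(1.1033828299375696)]
bar L [0.473  0.0435 0.1506] [np.float64(4.991897703478629), np.float64(4.9918977034787355)]
endblock [0.434 0.183 0.077] bump [0.4687 0.0785 0.04  ]
yaw track 18.36265108848194 0.11011695043686383
[0.7083 0.0319 0.085 ]
[0.689  0.1041 0.085 ]
[ 0.2795 -0.0898  0.047 ]
[ 0.263  -0.0236  0.047 ]
```

```bash
cat >> h.py <<'E'
def shift(tgt,yaw_x=None):
    o=bot.get_obs();M=R.from_quat(o["orientation"]).as_matrix();v=M.T@(np.array(tgt)-o["ee_pos"])
    cur=np.degrees(np.arctan2(M[1,0],M[0,0]));print("shift",np.round(v,4),"toolx yaw",round(cur,2),"turn",None if yaw_x is None else round(-np.radians(yaw_x-cur),4))
E
python3 - <<'E'
from h import *
shift([.5,-.35,.30],107);shift([.487,.007,.30],107)
E
```

```text
shift [ 0.4058 -0.2685  0.0033] toolx yaw 13.34 turn -1.6346
shift [ 0.4755 -0.6188  0.0041] toolx yaw 13.34 turn -1.6346
```

Request:
{"name": "creep_tool", "arguments": {"offsets": [{"x": 0.41,"y": -0.27,"yaw": -0.8},{"x": 0.41,"y": -0.27,"yaw": -1.2},{"x": 0.41,"y": -0.27,"yaw": -1.6346},{"x": 0.41,"y": -0.27,"yaw": -1.6346},{"x": 0.41,"y": -0.27,"yaw": -1.6346},{"x": 0.41,"y": -0.27,"yaw": -1.6346},{"x": 0.41,"y": -0.27,"yaw": -1.6346},{"x": 0.41,"y": -0.27,"yaw": -1.6346},{"x": 0.4755,"y": -0.6188,"yaw": -1.6346},{"x": 0.4755,"y": -0.6188,"yaw": -1.6346},{"x": 0.4755,"y": -0.6188,"yaw": -1.6346},{"x": 0.4755,"y": -0.6188,"yaw": -1.6346},{"x": 0.4755,"y": -0.6188,"yaw": -1.6346},{"x": 0.4755,"y": -0.6188,"yaw": -1.6346},{"x": 0.4755,"y": -0.6188,"yaw": -1.6346},{"x": 0.4755,"y": -0.6188,"yaw": -1.6346},{"x": 0.4755,"y": -0.6188,"yaw": -1.6346}], "finger_gap": 0.085, "clamp_n": 40}}

```text
t: 2.22
ee_pos: [0.4871, 0.0046, 0.3036]
orientation: [0.596, 0.803, -0.0, -0.0]
ft_force: [0.2, 0.0, 0.7]
grip_width: 0.0848
gripper_force: 0.0
```

```bash
python3 - <<'E'
from h import *
m=camrig.camera_model("wrist");print(m);cv2.imwrite("pics/w1.png",camrig.camera("wrist")[:,:,::-1]);shift([.487,.007,.30],107)
E
```

```text
{'intrinsics': array([[282.04590898,   0.        , 321.49939651],
       [  0.        , 282.04590898, 192.09690986],
       [  0.        ,   0.        ,   1.        ]]), 'origin': array([0.46355364, 0.08709944, 0.37309348]), 'rotation': array([0.97527775, 0.1444615 , 0.02404719, 0.1654869 ])}
shift [0.0023 0.0005 0.0036] toolx yaw 106.82 turn -0.0032
```

View pics/w1.png

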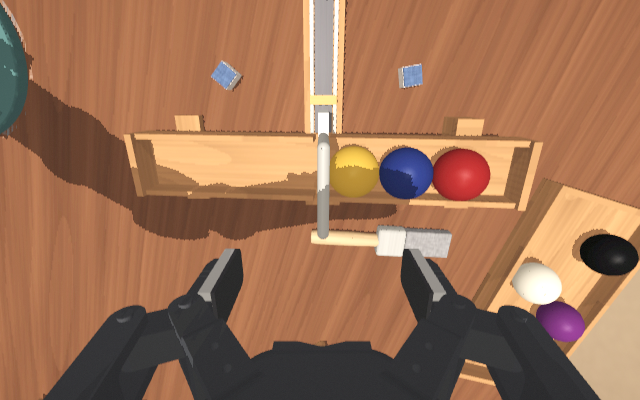

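The wrist view shows the gate bar running from about (323,140) to (322,236), the bump at (323,100) and the track going up the picture.

```bash
python3 - <<'E'
from h import *
np.set_printoptions(precision=4,suppress=True)
im=cv2.imread("pics/w1.png");h=cv2.cvtColor(im,cv2.COLOR_BGR2HSV)
y=cv2.inRange(h[92:110,300:350],(20,130,120),(32,255,255));c=cv2.boundingRect(y);print("bump box",c[0]+300,c[1]+92,c[2],c[3])
bp=plane("wrist",(c[0]+300+c[2]/2-.5,c[1]+92+c[3]/2-.5),.040);print("bump",bp)
# bar: grey, low saturation, rows
m=cv2.inRange(h,(0,0,70),(180,60,255))
P=[]
for r in range(150,241,10):
    k=np.flatnonzero(m[r,300:345]);print(r,(k.min()+300,k.max()+300) if len(k) else None,end=" ")
print()
# track grooves: dark grey strip centre
T=[]
for r in (10,40,70,88):
    k=np.flatnonzero(m[r,300:350]);q=((k.min()+k.max())/2+300,r);T.append(plane("wrist",q,.033));print(r,k.min()+300,k.max()+300,end=" ")
d=T[0]-T[-1];print("\nyaw track",np.degrees(np.arctan2(d[1],d[0]))-90)
for z in(.150,.155,.160):
    a=plane("wrist",(323,140),z);b=plane("wrist",(322,236),z);d=a-b;print(z,a,b,np.linalg.norm(d),np.degrees(np.arctan2(d[1],d[0]))-90,(a+b)/2)
E
```

```text
bump box 300 92 0 0
bump [0.4393 0.0821 0.04  ]
150 (np.int64(317), np.int64(329)) 160 (np.int64(317), np.int64(329)) 170 (np.int64(317), np.int64(329)) 180 (np.int64(317), np.int64(328)) 190 (np.int64(317), np.int64(328)) 200 (np.int64(317), np.int64(328)) 210 (np.int64(317), np.int64(328)) 220 (np.int64(317), np.int64(328)) 230 (np.int64(317), np.int64(328)) 240 (np.int64(327), np.int64(344)) 
10 309 338 40 310 337 70 310 336 88 310 336 
yaw track 16.547633761829047
0.15 [0.4745 0.0544 0.15  ] [ 0.4984 -0.0268  0.15  ] 0.08465097883234497 16.339270715579318 [0.4864 0.0138 0.15  ]
0.155 [0.4743 0.0552 0.155 ] [ 0.4976 -0.0242  0.155 ] 0.08275416289685014 16.339270715579303 [0.4859 0.0155 0.155 ]
0.16 [0.4741 0.0559 0.16  ] [ 0.4968 -0.0217  0.16  ] 0.0808573469613553 16.33927071557929 [0.4854 0.0171 0.16  ]
```

Request:
{"name": "creep_tool", "arguments": {"offsets": [{"x": 0.006,"y": 0.001,"z": 0.05,"yaw": 0.007},{"x": 0.006,"y": 0.001,"z": 0.09,"yaw": 0.007},{"x": 0.006,"y": 0.001,"z": 0.0965,"yaw": 0.007},{"x": 0.006,"y": 0.001,"z": 0.0965,"yaw": 0.007}]}}

```text
t: 2.78
ee_pos: [0.4867, 0.0119, 0.2076]
orientation: [0.598, 0.801, -0.0, -0.0]
ft_force: [0.2, -0.3, -0.1]
grip_width: 0.0849
gripper_force: 0.0
```

```bash
python3 - <<'E'
from h import *
shift([.486,.013,.207],106.4);cv2.imwrite("pics/w2.png",cv2.resize(camrig.camera("wrist")[:,:,::-1],None,fx=1.2,fy=1.2))
E
```

```text
shift [ 0.0013 -0.0004  0.0006] toolx yaw 106.53 turn 0.0023
```

View pics/w2.png

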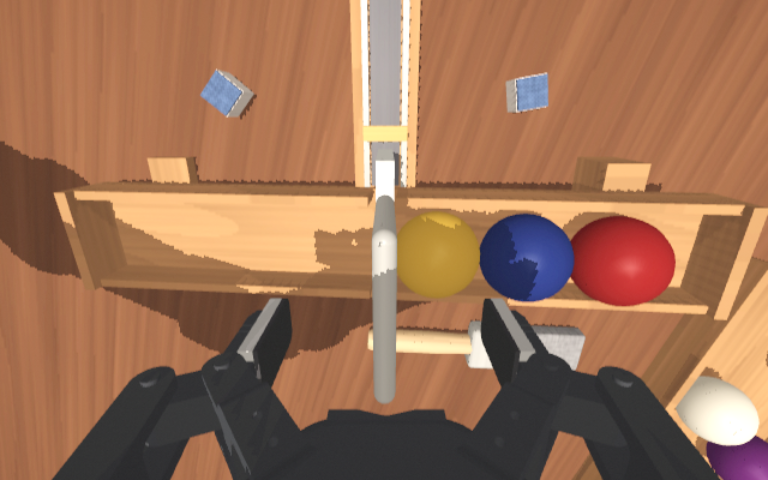

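The bar at column 385 lies centred between the fingers (270 and 500), with the balls clear of them. Closing.

Request:
{"name": "creep_tool", "arguments": {"offsets": [{},{},{},{},{},{}], "finger_gap": 0, "clamp_n": 50}}

```text
t: 3.58
ee_pos: [0.4862, 0.0123, 0.2076]
orientation: [0.598, 0.802, -0.0, 0.0]
ft_force: [-1.3, -0.0, 5.0]
grip_width: 0.0078
gripper_force: 48.7
```

Request:
{"name": "creep_tool", "arguments": {"offsets": [{"z": -0.005},{"z": -0.010},{"z": -0.0145},{"z": -0.0145},{"z": -0.0145}]}}

```text
t: 4.2
ee_pos: [0.4861, 0.0123, 0.2219]
orientation: [0.598, 0.802, -0.0, -0.0]
ft_force: [-1.0, -0.1, -2.8]
grip_width: 0.0081
gripper_force: 48.8
```

Request:
{"name": "creep_tool", "arguments": {"offsets": [{"x": 0.01},{"x": 0.022},{"x": 0.034},{"x": 0.046},{"x": 0.058},{"x": 0.070},{"x": 0.082},{"x": 0.092},{"x": 0.092},{"x": 0.092}]}}

```text
t: 5.45
ee_pos: [0.46, 0.1007, 0.2219]
orientation: [0.598, 0.802, 0.0, -0.0]
ft_force: [-1.5, 0.5, -2.2]
grip_width: 0.0081
gripper_force: 48.8
```

```bash
python3 - <<'E'
from h import *
cv2.imwrite("pics/w3.png",camrig.camera("wrist")[:,:,::-1])
E
```

```text
(no output)
```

View pics/w3.png

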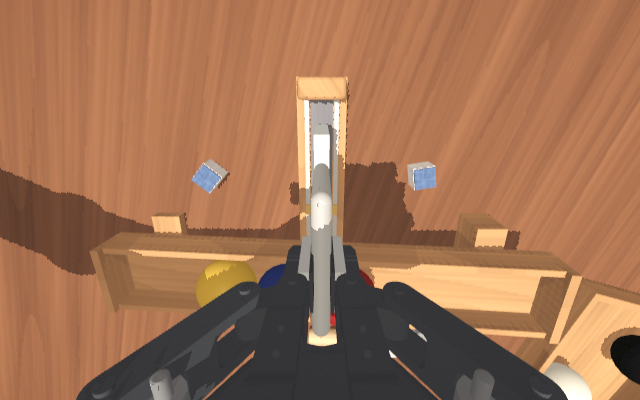

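The gate stands wide open with its foot near (320,130), and the balls are rolling down: yellow at (227,285), blue at (273,275), red passing the gate. I'll wait for them, then check with the side camera.

Request:
{"name": "creep_tool", "arguments": {"offsets": [{},{},{},{},{},{},{},{},{},{},{},{},{},{},{},{}]}}

```text
t: 7.5
ee_pos: [0.4601, 0.1006, 0.2219]
orientation: [0.598, 0.802, -0.0, -0.0]
ft_force: [-1.1, -1.9, -2.4]
grip_width: 0.0082
gripper_force: 48.8
```

```bash
python3 - <<'E'
from h import *
im=camrig.camera("side")[:,:,::-1];cv2.imwrite("pics/s4.png",cv2.resize(im[160:310,220:440],None,fx=3.5,fy=3.5,interpolation=2))
E
```

```text
(no output)
```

View pics/s4.png

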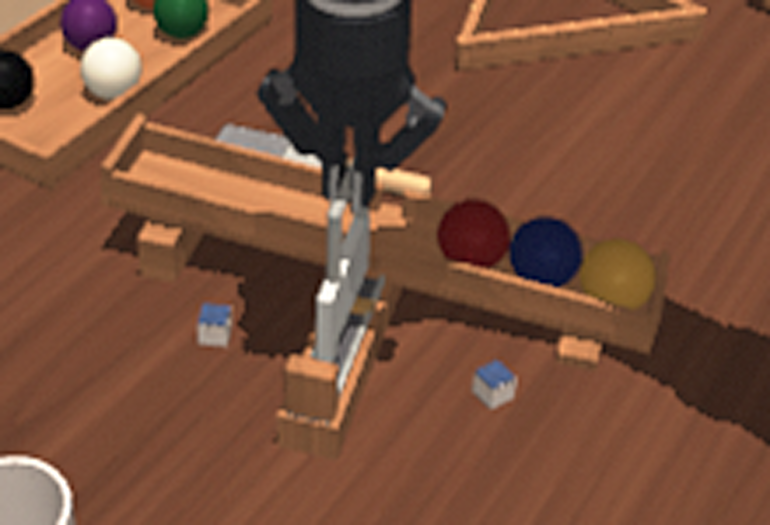

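All three balls lie at the low end (red (473,232), blue (546,250), yellow (618,272)). Now the gate goes back, then I'll check the force before lowering.

Request:
{"name": "creep_tool", "arguments": {"offsets": [{"x": -0.012},{"x": -0.024},{"x": -0.036},{"x": -0.048},{"x": -0.060},{"x": -0.072},{"x": -0.084},{"x": -0.091},{"x": -0.091},{"x": -0.091}]}}

```text
t: 8.8
ee_pos: [0.486, 0.0133, 0.2219]
orientation: [0.598, 0.802, -0.0, -0.0]
ft_force: [-1.7, -1.8, -3.0]
grip_width: 0.0082
gripper_force: 48.8
```

Request:
{"name": "creep_tool", "arguments": {"offsets": [{"z": 0.005},{"z": 0.010},{"z": 0.0143},{"z": 0.0148},{"z": 0.0148},{"z": 0.0148}]}}

```text
t: 9.55
ee_pos: [0.4862, 0.0136, 0.2076]
orientation: [0.598, 0.802, -0.0, 0.0]
ft_force: [-4.0, -1.3, 4.8]
grip_width: 0.0081
gripper_force: 49.7
```

Request:
{"name": "creep_tool", "arguments": {"offsets": [{},{},{},{},{},{},{},{}], "finger_gap": 0.085}}

```text
t: 10.55
ee_pos: [0.4861, 0.0133, 0.2071]
orientation: [0.598, 0.802, 0.0, -0.0]
ft_force: [-0.2, -0.5, -0.5]
grip_width: 0.0849
gripper_force: 0.0
```

The gate is back at its starting height and released. Retreating straight up, then a last look.

Request:
{"name": "creep_tool", "arguments": {"offsets": [{"z": -0.04},{"z": -0.09},{"z": -0.14},{"z": -0.14},{"z": -0.14},{"z": -0.14}]}}

```text
t: 11.3
ee_pos: [0.4851, 0.0131, 0.3456]
orientation: [0.598, 0.802, -0.001, -0.001]
ft_force: [0.3, 0.8, 0.2]
grip_width: 0.085
gripper_force: 0.0
```

```bash
python3 - <<'E'
from h import *
a=camrig.camera("wrist")[:,:,::-1][:,60:580];b=camrig.camera("side")[:,:,::-1][170:300,230:430]
b=cv2.resize(b,(520,338),interpolation=2);a=cv2.resize(a[:250],(520,250));cv2.imwrite("pics/f.png",np.vstack([a,b]))
E
```

```text
(no output)
```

View pics/f.png

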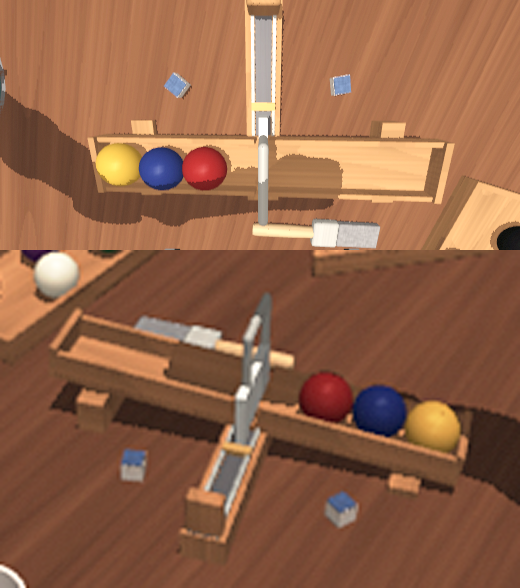

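The gate is shut and down on the near side of the bump (263,107), and all three balls lie still at the low end. Handing in.

```bash
python3 -c "
from plant import bot, camrig
print(bot.job_done())"
```

```text
the job is handed in; nothing more can be done
None
```

Job handed in at about 11 s: the final pictures show the gate shut and down, all three balls at the low end of the chute and the gripper clear above; no verdict was shown.

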